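# Release the thick pins from the pin feeder

## Task

Of the two pin feeders, find the one that holds the thicker steel pins and press down the black pad on its lever with the fingertips, so that the gate at the other end lifts; keep it down until all three pins have rolled into the catch tray, then let the lever come back up so that the gate shuts. Work it by the pad alone: do not touch the gates or the pins, leave the other feeder shut with its pins in it, and do not disturb the loose things round about.

Things in the scene. Friction and masses are not known exactly. Their poses are not given: they have to be found in the camera images.
- feeder_a: Feeder with the three thick pins, fixed to the table; the feeders are alike but for their pins, and either may be the left one. Origin on the table top; +z up, +y from chute to pad, pins run towards -x. Plywood chute 56 mm wide, centre line y = -60 mm, white floor falling 12 deg from 63 mm high (x = 100 mm) to 42 mm at the gate (x = 0) and 32 mm at the tray (x = -45 mm). Lever along x = 0.
- tray_a (a point): Middle of the floor of the catch tray at the low end of the chute of the thick-pin feeder, 8 mm above the table; the tray is 44 mm wide (y) and 99 mm long (x) inside, its walls 52 mm high.
- lever_a (a joint): Rocking steel lever of the thick-pin feeder, 203 mm long, pivot 100 mm high at y = 40 mm of the feeder, on a post 114 mm high. 0 = level, gate shut; 0.36 rad = pad on its stop, gate open. Springs back to 0 when let go. Pushing takes 2 to 5 N; the 24 mm pins pass from about 0.25 rad on; all three are out within about 2 s.
- pad_top_a (a point): Centre of the top of the press pad on the lever of the thick-pin feeder: flat black rubber square 32 x 32 mm, 8 mm thick, at x = 0, y = 120 mm in the feeder's frame, 114 mm above the table at rest; it goes down 28 mm to the stop.
- gate_a (a point): Gate of the thick-pin feeder: steel blade 24 mm wide, 4 mm thick, hanging 50 mm down from the lever's other end into the chute (x = 0, y = -60 mm in the feeder's frame), in front of the pins; this point is the middle of its lower edge, 3 mm above the chute floor when shut.
- pin_a0: Thick polished steel pin, 24 mm diameter, 40 mm long, lying across the chute (first behind the gate). Origin at its centre, y along the pin; it turns as it rolls.
- pin_a1: Thick polished steel pin, 24 mm diameter, 40 mm long, lying across the chute (second behind the gate). Origin at its centre, y along the pin; it turns as it rolls.
- pin_a2: Thick polished steel pin, 24 mm diameter, 40 mm long, lying across the chute (third behind the gate). Origin at its centre, y along the pin; it turns as it rolls.
- feeder_b: Feeder with the three thin pins, fixed to the table; the feeders are alike but for their pins, and either may be the left one. Origin on the table top; +z up, +y from chute to pad, pins run towards -x. Plywood chute 56 mm wide, centre line y = -60 mm, white floor falling 12 deg from 63 mm high (x = 100 mm) to 42 mm at the gate (x = 0) and 32 mm at the tray (x = -45 mm). Lever along x = 0.
- tray_b (a point): Middle of the floor of the catch tray at the low end of the chute of the thin-pin feeder, 8 mm above the table; the tray is 44 mm wide (y) and 99 mm long (x) inside, its walls 52 mm high.
- lever_b (a joint): Rocking steel lever of the thin-pin feeder, 203 mm long, pivot 100 mm high at y = 40 mm of the feeder, on a post 114 mm high. 0 = level, gate shut; 0.36 rad = pad on its stop, gate open. Springs back to 0 when let go. Pushing takes 2 to 5 N; the 14 mm pins pass from about 0.13 rad on; all three are out within about 2 s.
- pad_top_b (a point): Centre of the top of the press pad on the lever of the thin-pin feeder: flat black rubber square 32 x 32 mm, 8 mm thick, at x = 0, y = 120 mm in the feeder's frame, 114 mm above the table at rest; it goes down 28 mm to the stop.
- gate_b (a point): Gate of the thin-pin feeder: steel blade 24 mm wide, 4 mm thick, hanging 50 mm down from the lever's other end into the chute (x = 0, y = -60 mm in the feeder's frame), in front of the pins; this point is the middle of its lower edge, 3 mm above the chute floor when shut.
- pin_b0: Thin polished steel pin, 14 mm diameter, 40 mm long, lying across the chute (first behind the gate). Origin at its centre, y along the pin; it turns as it rolls.
- pin_b1: Thin polished steel pin, 14 mm diameter, 40 mm long, lying across the chute (second behind the gate). Origin at its centre, y along the pin; it turns as it rolls.
- pin_b2: Thin polished steel pin, 14 mm diameter, 40 mm long, lying across the chute (third behind the gate). Origin at its centre, y along the pin; it turns as it rolls.
- collet_nut: Bystander: round steel collet nut 43 x 46 x 20 mm on the table beside a catch tray; origin under its centre.
- collet: Bystander: small steel collet 26 mm wide, 34 mm tall, standing on the table beside the other catch tray; origin under its centre.
- spanner: Bystander: steel open-ended spanner 36 x 180 x 7 mm lying between the two feeders; origin under its centre.
- tape_roll: Bystander: roll of masking tape 105 mm wide, 25 mm high, lying towards the back; origin under its centre.
Not all that is in view belongs to the job. Leave any green look-alike of the pin_a2 alone.

How it is judged:
By the outcome, as a careful person would: the job done as asked, in the order asked, and still so for the second after the job is handed in, with the robot touching nothing.
It also fails if it takes over 29 s, if anything falls off the work surface, if the arm or the gripper's body presses on something with over 40 N, if the wrist force passes 120 N, or if a joint passes its speed limit or range.

## Robot

A 7-joint arm with a two-finger parallel gripper is mounted at the origin on a cart in front of the work surface, level with it; the furniture and walls round the work are solid. World frame = base frame: x ahead of the robot, y to its left, z up, the work surface at z = 0. Lengths are in m, angles in rad, forces in N, time in s.
With the tool pointing down it reaches from about 0.4 to 0.75 m from the base axis. Payload 19.5 kg.
Tool frame: the origin (TCP) lies at the very end of the fingers, on their centre line; the grasp point (between the pads) lies grip_point_offset behind it (grip_point_offset is the distance from the TCP to the grasp point, in m); z points along the fingers, y is the line along which they close (so a half turn about z gives the same grasp; the last joint's range is limited). The gripper opens to 85 mm and grips with 20 to 120 N. Pads are 22 mm wide; open, the fingers measure 114 mm over their backs; the gripper's body (76 mm by 85 mm) begins 54 mm behind the grasp point. The pads swing forward as they close: fully open they stand 13 mm farther back than shut.
Start: joints at [1.208, 0.707, -0.028, 1.485, 0.022, 0.951, -0.075], TCP at [0.181, -0.546, 0.231] pointing down, gripper open.
Joint ranges: [-2.71, 2.71], [-0.32, 2.16], [-1.57, 1.52], [0, 2.45], [-1.46, 4.6], [0, 2.02], [-2.83, 2.83]. Speed limits (rad/s): [1.89, 1.89, 2.57, 2.57, 3.01, 3.01, 3.01].

## Interface

Orientations are given as a unit quaternion [x, y, z, w].
In Python, from workcell import * gives the robot as it stands.
- The arm moves only by the tool move_arm, never from a script. Its argument "deltas" is a list of rows, each a list of 2 entries, a list of its own where there are three numbers: the shift along the tool's x, y, z in units of 0.1 m (1.0 is 0.1 m), then the turn, a rotation vector about the tool's x, y, z in units of 180 degrees (1.0 is 180 degrees). A call has 1 to 12 rows; each row is the pose to reach, as a shift and turn from the pose commanded when the call began, along the tool's axes at that moment, turning the shorter way round; what a row does not reach only later rows make up. A row lasts 1/10 s, in which the tool goes at most 50 mm and 8.59 degrees, less where a joint would pass 70% of its speed; a pose out of reach is approached as far as the arm can. A call with a number of a shift or a turn outside -1 to 1 is refused whole. A call with a gripper value outside its range is refused whole. "grip" is the closure, from 0 (fully open) to 1 (shut), set as the call begins (left out, the last holds). The fingers move at their own pace and stop on an object; the grip force is fixed at half the most. Time passes only in rows, so rows that repeat a pose let the fingers close. It gives the time, the measured TCP pose, the force, the opening and the grip force at its end, in the units of the state.
- get_state(): the state, without advancing time (a new reading comes with each control period).
- read_camera(name): name is "scene" or "top"; returns a dict with "image" (400x640x3 uint8, red, green, blue), "fx", "fy", "cx", "cy" (pixels), "k1" (the pictures are not rectified: a ray, as slopes to the right and down, at radius r is drawn at 1 + k1 r^2 times it, then the intrinsics apply), "R" (3x3) and "t" (3): a world point X has camera coordinates R X + t. Camera axes: x right, y down, z forward; pixel columns grow to the right and rows downward; lengths in m; the calibration is good to about 2 mm. A picture is of the moment at which its call begins. There is no depth.
- job_done(): hands the job in; it is judged then, once.
The state is a dict: "clock": time; "joint_pos": joint angles; "joint_velocities": joint speeds; "joint_efforts": joint torques, N m; "tool_pos": TCP position; "tcp_rot": TCP orientation; "contact_force": force on the tool from outside, world axes, zero at the start; "moment": the same for the moment, N m; "gripper_width": finger opening in m; "grip_force": force on a finger pad.
Only numpy, scipy, OpenCV 4.12 (cv2) and the standard library are available. Lean on these libraries where they do the work, as an engineer would, in place of code of your own. Each camera call takes 0.05 s, during which the arm holds its last target. There are 200 camera calls.

## Working session

There is one attempt and no reset: what is moved stays moved. The work goes in short steps, Python scripts to look and compute and a tool call to move; the robot and the scene stay as the last step left them, time stands still between calls to the robot, and variables do not carry over. Pictures are saved under pics/ and viewed, at most 10 in all, crops included, and the job is handed in when it is done.

Besides the shell and the picture viewer there is one more tool, called after ">>>" as a command line: name --argument value ..., lists and objects as JSON in quotes. move_arm: Moves the arm, as the interface text tells. Shifts and turns lie within -1 to 1; 1 stands for 0.1 m of shift or 180 degrees of turn. Its arguments: {"type":"object","properties":{"deltas":{"type":"array"},"grip":{"type":"number"}},"required":["deltas"]}

```bash
mkdir -p pics
python3 - <<'E'
from workcell import *
import cv2
for n in("scene","top"):
    c=read_camera(n); cv2.imwrite(f"pics/{n}0.png",c["image"][:,:,::-1]); print(n,{k:(v.tolist() if hasattr(v,'tolist') else v) for k,v in c.items() if k!="image"})
print(get_state())
E
```

```text
scene {'fx': 481.5750520827205, 'fy': 481.5750520827205, 'cx': 327.3521192499547, 'cy': 202.0533778444516, 'k1': 0.04964250367693888, 'R': [[-0.6712352665501308, -0.7410204899221179, 0.018216763020893537], [-0.5429258796273216, 0.47476733386451464, -0.6926957975374758], [0.5046530552471411, -0.474852200385304, -0.7209997792086771]], 't': [0.34220840969473065, 0.3979697669078108, 1.1742648279663948]}
top {'fx': 463.5787589681233, 'fy': 463.5787589681233, 'cx': 320.252425240623, 'cy': 200.22241587253953, 'k1': -0.0217821950616805, 'R': [[0.026831177118427526, -0.9996018918905623, 0.008726148248098569], [-0.9936539123743745, -0.02762336561558517, -0.10903601283597322], [0.10923365029851552, -0.005745206773992788, -0.993999498109323]], 't': [-0.05864732674967367, 0.530173422107616, 1.6730163474428916]}
{'clock': 0.1, 'joint_pos': array([ 1.20828263,  0.70702754, -0.02763807,  1.48495103,  0.0219906 ,
        0.95091224, -0.07549509]), 'joint_velocities': array([ 0.00064534,  0.0005502 , -0.00027753, -0.00095953, -0.0015296 ,
       -0.0009187 ,  0.00064702]), 'joint_efforts': array([ 4.38480623e-03, -8.84299994e+01,  1.23762097e+00, -2.36452353e+01,
        1.71391375e-02,  5.04137512e-03,  1.16380297e-04]), 'tool_pos': array([ 0.18125585, -0.54543021,  0.2308819 ]), 'tcp_rot': array([ 9.87161085e-01,  1.59727090e-01, -8.42172955e-05, -4.91041720e-04]), 'contact_force': array([ 0.08582574,  0.56462578, -0.96516334]), 'moment': array([ 0.05616955,  0.00683497, -0.04020515]), 'grip_force': 0.0, 'gripper_width': 0.08545610792658524}
```

View pics/scene0.png

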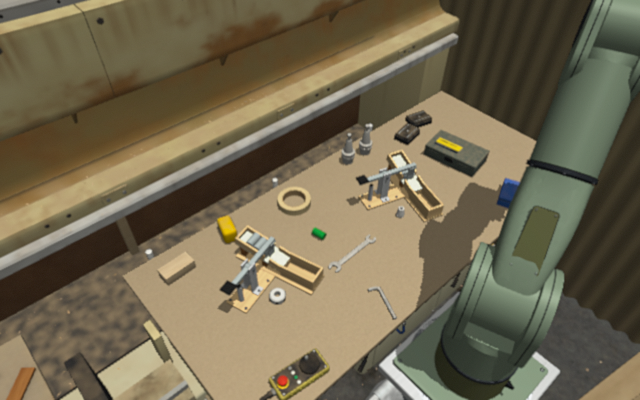

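View pics/top0.png

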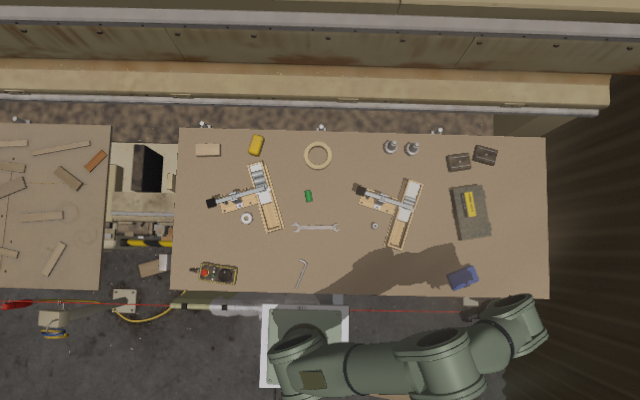

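Two candidates: the left feeder (top ~(262,190), pad (211,203)) and the right feeder (top ~(410,200), pad (360,189)). The green decoy is at (308,196). Next I'll make one close crop to compare the pins.

Run:
```python
import cv2,numpy as np
t=cv2.imread("pics/top0.png");s=cv2.imread("pics/scene0.png")
f=lambda i,x,y,w=80,h=60:cv2.resize(i[y:y+h,x:x+w],(400,300),interpolation=cv2.INTER_CUBIC)
cv2.imwrite("pics/c.png",np.vstack([np.hstack([f(t,205,155),f(t,350,165)]),np.hstack([f(s,215,220),f(s,350,145)])]))
```

```text
(no output)
```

View pics/c.png

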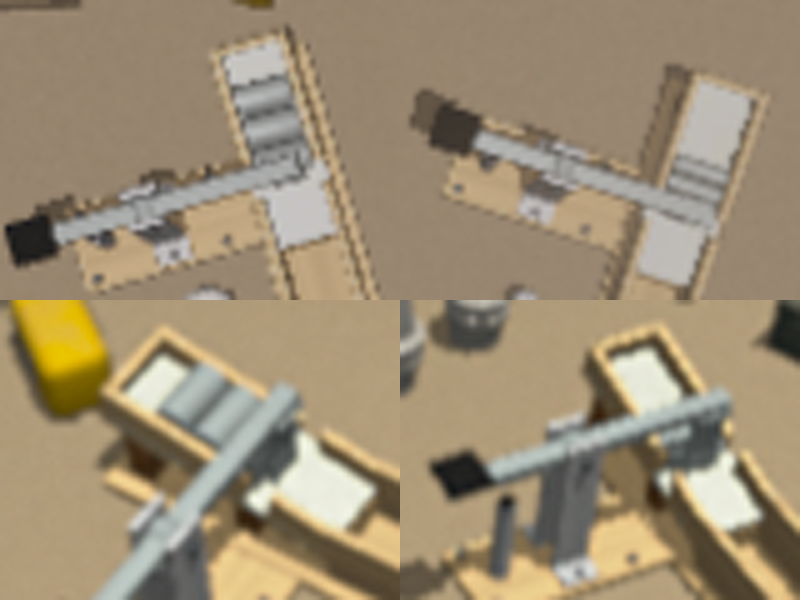

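The left feeder's pins fill a wide band of the chute in both views, so it holds the thick ones. The right feeder's pins are thin. Next I'll triangulate the left pad.

```bash
cat > h.py <<'E'
import numpy as np,cv2
from workcell import *
def ray(c,p):
    d=np.array([(p[0]-c["cx"])/c["fx"],(p[1]-c["cy"])/c["fy"]]);u=d.copy()
    for _ in range(9): u=d/(1+c["k1"]*(u@u))
    R=np.array(c["R"]); v=R.T@np.array([*u,1]); return -R.T@np.array(c["t"]),v/np.linalg.norm(v)
def plane(c,p,z):
    o,v=ray(c,p); return o+v*(z-o[2])/v[2]
def tri(c1,p1,c2,p2):
    A=np.zeros((3,3));b=np.zeros(3)
    for c,p in((c1,p1),(c2,p2)):
        o,v=ray(c,p);M=np.eye(3)-np.outer(v,v);A+=M;b+=M@o
    return np.linalg.solve(A,b)
def black(c,x,y,r=14,th=45):
    i=c["image"][y-r:y+r,x-r:x+r].max(2); m=(i<th).astype(np.uint8)
    n,l,s,ce=cv2.connectedComponentsWithStats(m); k=1+np.argmax(s[1:,4]); return ce[k]+[x-r,y-r],s[k]
E
python3 - <<'E'
from h import *
s=read_camera("scene");t=read_camera("top")
pt,a=black(t,211,203);ps,b=black(s,229,287); print(pt,a,ps,b)
P=tri(t,pt,s,ps);print("pad",P,"planes .112",plane(t,pt,.112),plane(s,ps,.112))
# lever other end: top crop (300,168)/5, scene crop (288,390-300)/5
L=tri(t,(265,188.6),s,(272.6,238));print("end",L, plane(t,(265,188.6),.104))
d=(P-L)[:2];print("dir",np.degrees(np.arctan2(d[1],d[0])),np.linalg.norm(d))
E
python3 -c "
import cv2
i=cv2.imread('pics/scene0.png')[225:305,210:316];cv2.imwrite('pics/d.png',cv2.resize(i,None,fx=6,fy=6,interpolation=2))"
```

```text
[210.74603175 202.3968254 ] [ 9  9 10  9 63] [228.82882883 287.37837838] [  6   9  19  12 111]
pad [0.50359323 0.33765233 0.10828495] planes .112 [0.50424349 0.33791338 0.112     ] [0.49999917 0.33775839 0.112     ]
end [0.56151225 0.15395167 0.09793961] [0.5590678  0.15163889 0.104     ]
dir 107.49955340135557 0.1926150160739825
```

View pics/d.png

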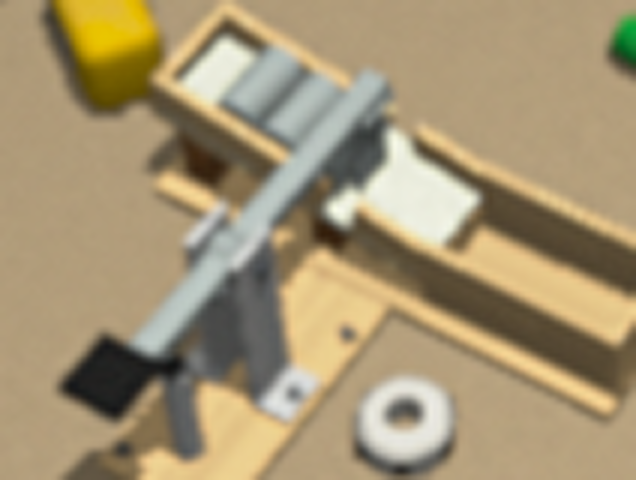

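The pad triangulates to about (0.503, 0.338, 0.11), which is 0.61 m from the base and matches the stated 114 mm height. The lever runs at about 107°, and tool y already lies along it. I'll close the fingers and swing round the base on an arc at z = 0.23.

>>> move_arm --deltas '[[[0.5, 0, 0], [0, 0, 0]], [[1, -0.04, 0], [0, 0, 0]], [[1, -0.04, 0], [0, 0, 0]]]' --grip 1

```text
clock: 0.5
tool_pos: [0.2815, -0.5069, 0.231]
tcp_rot: [0.987, 0.164, 0.002, -0.001]
contact_force: [0.1, -0.9, -0.1]
gripper_width: 0.044
grip_force: 0.0
```

>>> move_arm --deltas '[[[0.5, -0.12, 0], [0, 0, 0]], [[0.98, -0.26, 0], [0, 0, 0]], [[0.98, -0.26, 0], [0, 0, 0]]]'

```text
clock: 0.8
tool_pos: [0.3653, -0.4503, 0.231]
tcp_rot: [0.987, 0.164, 0.001, -0.001]
contact_force: [-1.4, -0.8, -0.1]
gripper_width: 0.0002
grip_force: 0.0
```

>>> move_arm --deltas '[[[0.46, -0.18, 0], [0, 0, 0]], [[0.94, -0.4, 0], [0, 0, 0]], [[0.94, -0.4, 0], [0, 0, 0]]]'

```text
clock: 1.1
tool_pos: [0.4409, -0.3822, 0.231]
tcp_rot: [0.987, 0.164, 0.001, -0.001]
contact_force: [-0.6, -1.0, 0.2]
gripper_width: -0.0001
grip_force: 0.0
```

>>> move_arm --deltas '[[[0.42, -0.27, 0], [0, 0, 0]], [[0.84, -0.57, 0], [0, 0, 0]], [[0.84, -0.57, 0], [0, 0, 0]]]'

```text
clock: 1.4
tool_pos: [0.5017, -0.3008, 0.231]
tcp_rot: [0.987, 0.164, 0.001, -0.002]
contact_force: [-0.3, -0.7, 0.2]
gripper_width: -0.0001
grip_force: 0.0
```

>>> move_arm --deltas '[[[0.38, -0.33, 0], [0, 0, 0]], [[0.74, -0.7, 0], [0, 0, 0]], [[0.74, -0.7, 0], [0, 0, 0]]]'

```text
clock: 1.7
tool_pos: [0.5487, -0.2107, 0.231]
tcp_rot: [0.987, 0.164, 0.001, -0.002]
contact_force: [-1.2, -1.1, -0.5]
gripper_width: -0.0001
grip_force: 0.0
```

>>> move_arm --deltas '[[[0.31, -0.4, 0], [0, 0, 0]], [[0.6, -0.83, 0], [0, 0, 0]], [[0.6, -0.83, 0], [0, 0, 0]]]'

```text
clock: 2.0
tool_pos: [0.5783, -0.1128, 0.231]
tcp_rot: [0.987, 0.164, 0.0, -0.002]
contact_force: [-0.8, -0.9, -0.5]
gripper_width: 0.0
grip_force: 0.0
```

>>> move_arm --deltas '[[[0.26, -0.44, 0], [0, 0, 0]], [[0.5, -0.9, 0], [0, 0, 0]], [[0.5, -0.9, 0], [0, 0, 0]]]'

```text
clock: 2.3
tool_pos: [0.5965, -0.0117, 0.231]
tcp_rot: [0.987, 0.164, 0.0, -0.002]
contact_force: [0.3, -1.5, 0.1]
gripper_width: 0.0003
grip_force: 0.0
```

>>> move_arm --deltas '[[[0.18, -0.48, 0], [0, 0, 0]], [[0.33, -1, 0], [0, 0, 0]], [[0.33, -1, 0], [0, 0, 0]]]'

```text
clock: 2.6
tool_pos: [0.5951, 0.0932, 0.231]
tcp_rot: [0.987, 0.163, -0.0, -0.002]
contact_force: [-0.3, -1.1, -0.2]
gripper_width: 0.0003
grip_force: 0.0
```

>>> move_arm --deltas '[[[0.05, -0.48, 0], [0, 0, 0]], [[0.07, -1, 0], [0, 0, 0]], [[0.07, -1, 0], [0, 0, 0]]]'

```text
clock: 2.9
tool_pos: [0.5689, 0.1903, 0.231]
tcp_rot: [0.986, 0.164, -0.001, -0.002]
contact_force: [0.4, -0.9, 0.1]
gripper_width: -0.0
grip_force: 0.0
```

>>> move_arm --deltas '[[[-0.02, -0.48, 0], [0, 0, 0]], [[-0.05, -1, 0], [0, 0, 0]], [[-0.05, -1, 0], [0, 0, 0]]]'

```text
clock: 3.2
tool_pos: [0.5319, 0.2833, 0.231]
tcp_rot: [0.986, 0.164, -0.001, -0.002]
contact_force: [-0.4, -0.9, -0.6]
gripper_width: 0.0001
grip_force: 0.0
```

```bash
cat > g.py <<'E'
from h import *
from scipy.spatial.transform import Rotation as Ro
s=get_state(); R=Ro.from_quat(s["tcp_rot"]).as_matrix()
print(s["tool_pos"],np.round(R.T@(np.array([.5025,.339,.114])-s["tool_pos"])*10,3),np.round(R[:,2],4),s["joint_pos"].round(2))
E
python3 g.py
```

```text
[0.53194869 0.2832788  0.23099124] [-0.097 -0.618  1.172] [-0.0021  0.0031 -1.    ] [-0.6   0.76  0.13  1.38 -0.11  1.01 -1.69]
```

>>> move_arm --deltas '[[[-0.05, -0.35, 0], [0, 0, 0]], [[-0.1, -0.63, 0.2], [0, 0, 0]], [[-0.1, -0.63, 0.55], [0, 0, 0]], [[-0.1, -0.63, 0.85], [0, 0, 0]], [[-0.1, -0.63, 0.95], [0, 0, 0]], [[-0.1, -0.63, 0.95], [0, 0, 0]]]'

```text
clock: 3.8
tool_pos: [0.5055, 0.3334, 0.1357]
tcp_rot: [0.987, 0.16, -0.001, 0.0]
contact_force: [0.4, -0.4, 1.7]
gripper_width: -0.0002
grip_force: 0.0
```

```bash
python3 g.py
python3 - <<'E'
from h import *
f=lambda i,x,y,w=80,h=80:cv2.resize(i[y:y+h,x:x+w,::-1],(400,400),interpolation=cv2.INTER_CUBIC)
s=read_camera("scene")["image"];t=read_camera("top")["image"]
cv2.imwrite("pics/e.png",np.hstack([f(s,200,230),f(t,180,160)]))
E
```

```text
[0.50550597 0.33343406 0.13571729] [-0.011 -0.062  0.217] [-0.0014 -0.001  -1.    ] [-0.69  0.88  0.12  1.48 -0.13  0.8  -1.77]
```

View pics/e.png

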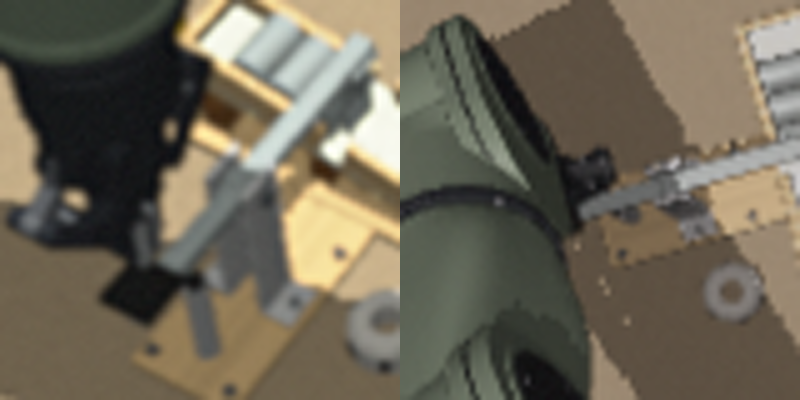

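The fingertips (scene crop ~(145,235)) stand just above the black pad (~(145,290)), and the linkage clears the lever. I'll correct about 7 mm outward and go down in steps.

>>> move_arm --deltas '[[[-0.01, -0.08, 0], [0, 0, 0]], [[-0.01, -0.08, 0.1], [0, 0, 0]], [[-0.01, -0.08, 0.18], [0, 0, 0]], [[-0.01, -0.08, 0.24], [0, 0, 0]], [[-0.01, -0.08, 0.24], [0, 0, 0]]]'

```text
clock: 4.4
tool_pos: [0.5016, 0.3416, 0.1115]
tcp_rot: [0.987, 0.16, -0.0, 0.0]
contact_force: [-0.4, 0.1, 2.1]
gripper_width: 0.0002
grip_force: 1.1
```

```bash
python3 g.py
```

```text
[0.5016397  0.34164284 0.11147573] [-0.     0.028 -0.025] [-9.e-04 -3.e-04 -1.e+00] [-0.71  0.91  0.12  1.49 -0.14  0.74 -1.78]
```

>>> move_arm --deltas '[[[0, 0, 0.07], [0, 0, 0]], [[0, 0, 0.14], [0, 0, 0]], [[0, 0.01, 0.2], [0, 0, 0]], [[0, 0.01, 0.2], [0, 0, 0]]]'

```text
clock: 4.8
tool_pos: [0.5021, 0.3407, 0.0916]
tcp_rot: [0.987, 0.16, -0.0, 0.0]
contact_force: [-0.2, 4.3, 3.6]
gripper_width: -0.0005
grip_force: 2.1
```

>>> move_arm --deltas '[[[0, 0, 0.02], [0, 0, 0]], [[0, 0, 0.03], [0, 0, 0]], [[0, 0, 0.03], [0, 0, 0]]]'

```text
clock: 5.1
tool_pos: [0.5022, 0.3406, 0.0893]
tcp_rot: [0.987, 0.16, -0.0, 0.0]
contact_force: [-2.2, 1.5, 3.0]
gripper_width: 0.0
grip_force: 1.9
```

Light spring force with no hard stop yet, so I'll hold and look.

>>> move_arm --deltas '[[[0, 0, 0.01], [0, 0, 0]], [[0, 0, 0.01], [0, 0, 0]], [[0, 0, 0.01], [0, 0, 0]], [[0, 0, 0.01], [0, 0, 0]], [[0, 0, 0.01], [0, 0, 0]], [[0, 0, 0.01], [0, 0, 0]], [[0, 0, 0.01], [0, 0, 0]], [[0, 0, 0.01], [0, 0, 0]], [[0, 0, 0.01], [0, 0, 0]], [[0, 0, 0.01], [0, 0, 0]], [[0, 0, 0.01], [0, 0, 0]], [[0, 0, 0.01], [0, 0, 0]]]'

```text
clock: 6.3
tool_pos: [0.5022, 0.3407, 0.0884]
tcp_rot: [0.987, 0.16, 0.0, -0.0]
contact_force: [-0.4, -1.5, 3.8]
gripper_width: 0.0001
grip_force: 1.7
```

Run:
```python
from h import *
f=lambda i,x,y,w=80,h=80:cv2.resize(i[y:y+h,x:x+w,::-1],(400,400),interpolation=cv2.INTER_CUBIC)
s=read_camera("scene")["image"];t=read_camera("top")["image"]
cv2.imwrite("pics/f.png",np.hstack([f(s,225,225,100,100),f(t,220,155)]))
```

```text
(no output)
```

View pics/f.png

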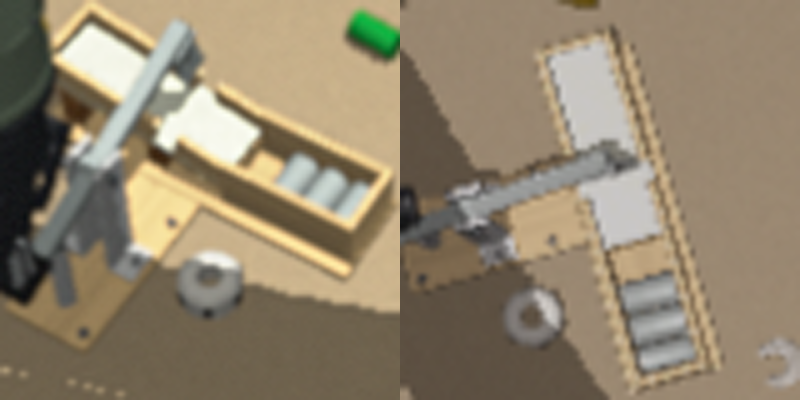

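All three pins lie in the tray (top crop ~(655,325)) and the chute is empty. Now I'll raise the tool gently so the lever comes back up.

>>> move_arm --deltas '[[[0, 0, -0.08], [0, 0, 0]], [[0, 0, -0.16], [0, 0, 0]], [[0, -0.01, -0.24], [0, 0, 0]], [[0, -0.01, -0.35], [0, 0, 0]], [[0, -0.01, -0.6], [0, 0, 0]], [[0, -0.01, -1], [0, 0, 0]], [[0, -0.01, -1], [0, 0, 0]]]'

```text
clock: 7.1
tool_pos: [0.5034, 0.3425, 0.1934]
tcp_rot: [0.987, 0.16, 0.003, -0.001]
contact_force: [-0.6, -0.4, -0.2]
gripper_width: -0.0001
grip_force: 0.0
```

>>> move_arm --deltas '[[[0, 0, -0.3], [0, 0, 0]], [[0, 0, -0.5], [0, 0, 0]], [[0, 0, -0.5], [0, 0, 0]], [[0, 0, -0.5], [0, 0, 0]], [[0, 0, -0.5], [0, 0, 0]]]'

```text
clock: 7.6
tool_pos: [0.5016, 0.3416, 0.2377]
tcp_rot: [0.987, 0.16, -0.0, 0.0]
contact_force: [-0.0, 0.0, -0.0]
gripper_width: -0.0002
grip_force: 0.0
```

Run:
```python
from h import *
f=lambda i,x,y,w=80,h=80:cv2.resize(i[y:y+h,x:x+w,::-1],(400,400),interpolation=cv2.INTER_CUBIC)
s=read_camera("scene")["image"];t=read_camera("top")["image"]
cv2.imwrite("pics/k.png",np.hstack([f(s,220,225,100,100),f(t,345,165,100,100)]))
```

```text
(no output)
```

View pics/k.png

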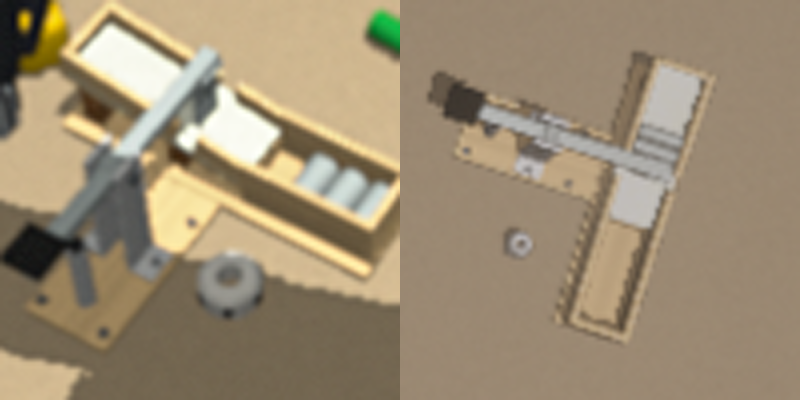

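The lever is level again with its gate shut, and the three pins are in the tray (left crop ~(345,185)). The other feeder still holds its thin pins (right crop ~(655,145)).

```bash
python3 -c "
from workcell import *
print(job_done())"
```

```text
the job is handed in; nothing more can be done
None
```

I pressed the pad on the left feeder (the thick-pin one) until all three pins were in its tray, then let the lever up so the gate shut; the other feeder still holds its pins, and I handed the job in at about 8 s.

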